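Restock the slanted counter jar and screw it shut

TASK

Put the green toy carton into the white slanted counter jar through its open mouth. Then swing the hinged orange cap down fully onto the jar and screw it clockwise until it is fully tight, and leave the red and yellow cartons standing where they are.

Things in the scene. Friction and masses are not known exactly. Their poses are not given: they have to be found in the camera images.
- jar: Round white open jar, fixed in a heavy wooden cradle (128 mm wide in y, cheeks 84 mm high), leaning 30 degrees from vertical towards its own -x. Origin: centre of its underside, z along its axis out of the mouth, x towards the cap hinge (high rear). Outside radius 46 mm, inside 40, length 112, inner floor 24 mm from the underside.
- jar_mouth (a point): Centre of the jar's mouth, in the plane of its rim, 112 mm along the jar's axis from the underside. Axes as the jar's.
- jar_inside (a point): Point on the jar's axis 31 mm above its inner floor (57 mm below the rim), about where the centre of a carton lies when it stands in the jar. Axes as the jar's.
- cap_arm (a joint): Hinge of the ring that carries the cap. 0: cap fully down on the mouth; grows as it swings up and back (2.05 at most; starts at 1.75 to 2.0). Hinge line parallel to the jar's y through jar (54, 0, 112) mm; ring and cap reach 102 mm from it. Friction holds the cap where it is left; pushing the orange crown's top from behind with 2 to 3 N swings it over.
- cap (a joint): Twist of the orange screw cap in its ring: 0 fully loose, grows as it is screwed clockwise (looking at its top), stop at 1.35 rad = fully tight; starts at 0 to 0.2. At the stop the white rib on the cap stands at the red mark on the ring. Friction about 0.12 N m.
- cap_grip (a point): On the cap's axis, half-way up its ribbed round crown (50 mm diameter, 28 mm high, 14 mm to each side of this point), which is gripped and turned; a flange of 88 mm diameter lies under the crown. z: out of the cap's top. Moves with the cap: 54 mm from the hinge line along the ring and 22 mm above the ring's plane; with the cap down, on the jar's axis 22 mm outside the rim.
- green_carton_center (a point): Small printed carton, mainly green, standing upright on the table: 26 mm (own x) by 46 mm (own y) by 62 mm high (own z), 35 g. The point is its centre, 31 mm above its underside. This is the one to put in the jar.
- red_carton_center (a point): Small printed carton, mainly red, standing upright on the table: 26 mm (own x) by 46 mm (own y) by 62 mm high (own z), 35 g. The point is its centre, 31 mm above its underside. To be left alone.
- yellow_carton_center (a point): Small printed carton, mainly yellow, standing upright on the table: 26 mm (own x) by 46 mm (own y) by 62 mm high (own z), 35 g. The point is its centre, 31 mm above its underside. To be left alone.
Things that resemble listed ones, but are neither listed nor needed, are in the scene too. Leave any grey or pink look-alike of the part that bears green_carton_center alone.

How it is judged:
By the outcome, as a careful person would: the job done as asked, in the order asked, and still so for the second after the job is handed in, with the robot touching nothing.
It also fails if it takes over 69 s, if anything falls off the work surface, if the arm or the gripper's body presses on something with over 40 N, if the wrist force passes 120 N, or if a joint passes its speed limit or range.

ROBOT

A 6-joint arm with a two-finger parallel gripper is mounted at the origin on a cart in front of the work surface, level with it; the furniture and walls round the work are solid. World frame = base frame: x ahead of the robot, y to its left, z up, the work surface at z = 0. Lengths are in mm, angles in degrees, forces in N, time in s.
With the tool pointing down it reaches from about 300 to 850 mm from the base axis. Payload 4.2 kg.
Tool frame: the origin (TCP) lies between the finger pads; the fingertips stand 22 mm ahead of it and the grasp point (between the pads) lies 3 mm ahead of it; z points along the fingers, y is the direction in which the jaws open and shut (so a half turn about z gives the same grasp; the last joint's range is limited). The gripper opens to 91 mm and grips with 3 to 60 N. Pads are 32 mm wide; open, the fingers measure 118 mm over their backs; the gripper's body (76 mm by 178 mm) begins 60 mm behind the grasp point.
Start: joints at [-67.666, 18.312, 89.639, -0, 72.044, -1.146], TCP at [229.099, -527.404, 235.976] pointing down, gripper open.
Joint ranges: [-177.97, 177.97], [-48.28, 115.42], [12.27, 149.76], [-77.06, 257.06], [2.81, 150.46], [-146.56, 146.56]. Speed limits (degrees/s): [147.25, 147.25, 180, 180, 180, 180].

INTERFACE

Orientations are given as [roll, pitch, yaw] about the fixed x, y, z axes, in that order (R = Rz(yaw) Ry(pitch) Rx(roll)).
In Python, from workcell import telemetry, cams, env gives the robot as it stands.
- The arm moves only by the shell command python3 -m inch 'ROWS' [FORCE]. ROWS is JSON, a list of rows, each an object of numbers: "x", "y", "z": the shift along the tool's x, y, z in cm; "yaw": the turn about the tool's z in units of 5 degrees (1.0 is 5 degrees); "gripper": the gripper's target within -1 to 1 (fully open at 1, half-way at 0, shut at -1). A call has 1 to 12 rows; each row shifts and turns the commanded pose from where the row before left it, along the tool's axes as they then stand; what a row does not reach is not made up. A row lasts 1/12 s, in which the tool goes at most 41.7 mm and 7.16 degrees, less where a joint would pass 70% of its speed; a pose out of reach is approached as far as the arm can. A call is refused whole if a number of a shift passes 4.17 or a number of a turn 1, either way. A call with a gripper value outside its range is refused whole. The fingers move at their own pace and stop on an object; FORCE is the grip in N (left out, the last holds). Time passes only in rows, so rows that do not move let the fingers close. It gives the time, the measured TCP pose, the force and the opening at its end, in the units of the state.
- telemetry.state(): the state, without advancing time (a new reading comes with each control period).
- cams.grab_frame(name): name is "side" or "top" or "wrist"; returns a dict with "pixels" (400x640x3 uint8, red, green, blue), "mtx" (3x3 intrinsics, pixels), "distortion" ([k1, k2, p1, p2, k3] as OpenCV has them; the pictures are not rectified), "rvec" (rotation vector, rad) and "tvec" (3), from world to camera coordinates, as OpenCV has them. Camera axes: x right, y down, z forward; pixel columns grow to the right and rows downward; lengths in mm; the calibration is good to about 2 mm. A picture is of the moment at which its call begins. There is no depth.
- env.job_done(): hands the job in, once; it reports no verdict.
The state is a dict: "time_s": time; "qpos": joint angles; "qvel": joint speeds; "effort": joint torques, N m; "ee_pos": TCP position; "ee_rot": TCP orientation; "force": force on the tool from outside, world axes, zero at the start; "torque": the same for the moment, N m; "gripper_width": finger opening in mm.
Only numpy, scipy, OpenCV 4.12 (cv2) and the standard library are available. Lean on these libraries where they do the work, as an engineer would, in place of code of your own. Each camera call takes 0.05 s, during which the arm holds its last target. There are 200 camera calls.

## Working session

There is one attempt and no reset: what is moved stays moved. The work goes in short steps, Python scripts to look and compute and a shell command to move; the robot and the scene stay as the last step left them, time stands still between calls to the robot, and variables do not carry over. Pictures are saved under pics/ and viewed, about 8 in all and at most 12, crops included, and the job is handed in when it is done.

```bash
mkdir -p pics; ls
python3 - <<'E'
from workcell import telemetry,cams
import cv2,pickle
s=telemetry.state();print(s)
F={}
for n in("side","top","wrist"):
    f=cams.grab_frame(n);F[n]=f
    cv2.imwrite(f"pics/{n}0.png",f["pixels"][:,:,::-1])
    print(n,f["mtx"].tolist(),f["distortion"],f["rvec"],f["tvec"])
pickle.dump(F,open("f0.pkl","wb"))
E
```

```text
pics
{'time_s': 0.0, 'qpos': array([-6.76665034e+01,  1.83518551e+01,  8.97095061e+01, -3.36596105e-03,
        7.20437831e+01, -1.14568310e+00]), 'qvel': array([ 0.05779735, -0.04672733, -0.00480546, -0.01786814,  0.03424323,
        0.00172632]), 'effort': array([ 6.57786359e-05, -4.12461805e+01, -2.31969362e+01,  7.23748212e-02,
        4.55452956e-02, -1.66270465e-04]), 'ee_pos': array([ 228.88876495, -526.94318159,  235.09710656]), 'ee_rot': array([-1.79894813e+02,  1.09714476e-03,  2.34802213e+01]), 'force': array([ 0.58905887, -0.45323673, -0.25236882]), 'torque': array([ 0.03999024,  0.059348  , -0.01212741]), 'gripper_width': 91.00576913908547}
side [[422.0672784430954, 0.0, 322.0021374858277], [0.0, 422.0672784430954, 195.86963040687928], [0.0, 0.0, 1.0]] [-0.08546256  0.          0.          0.          0.        ] [ 2.20317609  1.22608719 -0.45214463] [-323.74100119 -216.44481498 1333.43395405]
top [[513.9488146883591, 0.0, 325.43400774981666], [0.0, 513.9488146883591, 192.3430900266642], [0.0, 0.0, 1.0]] [-0.09806549  0.          0.          0.          0.        ] [ 2.12484458 -2.16738006  0.17288309] [  59.04898893  514.60867339 1372.61393646]
wrist [[359.6145353035376, 0.0, 322.66699056137], [0.0, 359.6145353035376, 205.21398960120067], [0.0, 0.0, 1.0]] [-0.04776288  0.          0.          0.          0.        ] [-2.42897019  1.59360144  0.22296354] [-573.03301054  -29.9050287   392.20421015]
```

View pics/side0.png

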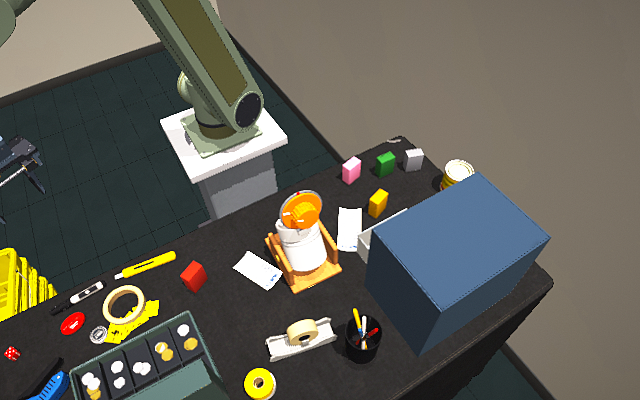

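View pics/top0.png

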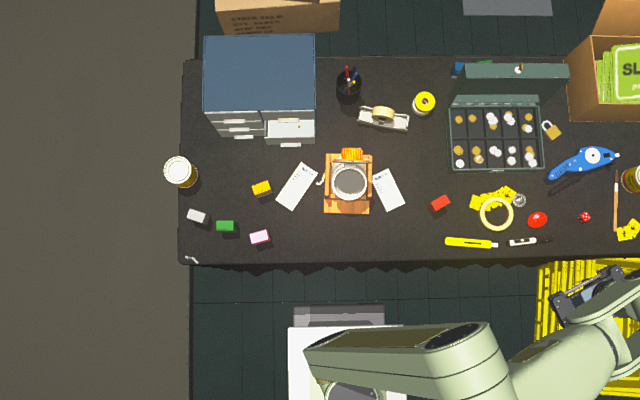

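The side and top views show the jar at top pixel (349,180), its cap up and behind it (352,154). Green is at (225,226), yellow (262,188), red (440,202), and the pink and grey look-alikes are beside green. Next I'll zoom in and measure.

```bash
cat > h.py <<'E'
import numpy as np,cv2,pickle
def ray(f,uv):
    R=cv2.Rodrigues(np.array(f["rvec"],float))[0];t=np.array(f["tvec"],float).reshape(3)
    p=cv2.undistortPoints(np.array(uv,float).reshape(-1,1,2),f["mtx"],f["distortion"]).reshape(-1,2)
    d=np.c_[p,np.ones(len(p))]@R; return -R.T@t,d/np.linalg.norm(d,axis=1)[:,None]
def onz(f,uv,z):
    c,d=ray(f,uv); return c+d*((z-c[2])/d[:,2])[:,None]
def tri(f,a,g,b):
    c1,d1=ray(f,a);c2,d2=ray(g,b);A=np.zeros((3,3));v=np.zeros(3)
    for c,d in((c1,d1[0]),(c2,d2[0])):
        P=np.eye(3)-np.outer(d,d);A+=P;v+=P@c
    x=np.linalg.solve(A,v);return x,[np.linalg.norm((np.eye(3)-np.outer(d,d))@(x-c)) for c,d in((c1,d1[0]),(c2,d2[0]))]
def proj(f,X):
    return cv2.projectPoints(np.array(X,float).reshape(-1,3),np.array(f["rvec"],float),np.array(f["tvec"],float),f["mtx"],f["distortion"])[0].reshape(-1,2)
E
python3 - <<'E'
from h import *
F=pickle.load(open("f0.pkl","rb"))
T=F["top"];S=F["side"]
hsv=cv2.cvtColor(T["pixels"],cv2.COLOR_RGB2HSV)
for n,lo,hi,b in(("green",45,75,(205,210,245,240)),("yellow",20,32,(245,172,280,200)),("red",0,6,(425,190,455,215)),("red2",174,180,(425,190,455,215))):
    m=cv2.inRange(hsv,(lo,120,60),(hi,255,255));k=np.zeros_like(m);k[b[1]:b[3],b[0]:b[2]]=m[b[1]:b[3],b[0]:b[2]]
    v=hsv[...,2][k>0]
    print(n,(k>0).sum(), np.percentile(v,[5,25,50,75,95]) if len(v) else '')
    c=max(cv2.findContours(k,0,2)[0],key=cv2.contourArea,default=None)
    if c is None: continue
    P=onz(T,c.reshape(-1,2),62)[:,:2].astype(np.float32); print(cv2.minAreaRect(P))
a=cv2.resize(T["pixels"][135:225,310:390],None,fx=5,fy=5,interpolation=2)
b=cv2.resize(S["pixels"][180:300,255:350],None,fx=4,fy=4,interpolation=2)[:450]
b=cv2.resize(S["pixels"][185:275,260:340],None,fx=5,fy=5,interpolation=2)
cv2.imwrite("pics/c1.png",np.hstack([a,b])[:,:,::-1])
# green closeups later
E
```

```text
green 174 [122. 176. 185. 188. 195.]
((427.43084716796875, 321.6959533691406), (46.4128532409668, 24.218351364135742), 89.0281982421875)
yellow 164 [242.15 247.   248.   255.   255.  ]
((529.4052124023438, 223.9990692138672), (26.368162155151367, 45.941436767578125), 19.215890884399414)
red 198 [142.4 234.5 247.  251.  255. ]
((477.311767578125, -257.1634521484375), (29.156484603881836, 59.336151123046875), 29.1627140045166)
red2 0
```

View pics/c1.png

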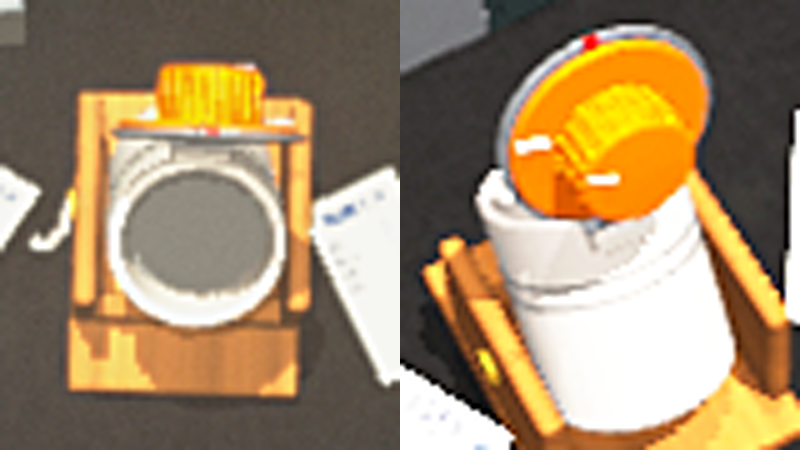

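Run:
```python
from h import *
from workcell import telemetry
from scipy.spatial.transform import Rotation as Ro
F=pickle.load(open("f0.pkl","rb"));T=F["top"];S=F["side"];W=F["wrist"]
ct=lambda x,y:[310+(x+.5)/5-.5,135+(y+.5)/5-.5]
cs=lambda x,y:[260+(x-400+.5)/5-.5,185+(y+.5)/5-.5]
P=onz(T,[ct(78,92),ct(75,305),ct(312,98),ct(310,308)],84);print("cheeks z84",P.round(1).tolist())
for a,b in((0,1),(2,3)): d=P[a]-P[b];print("yaw",np.degrees(np.arctan2(d[1],d[0])))
c,d=ray(T,[ct(196,243)]);print("top cam",c,"ray",d)
cS,dS=ray(S,[cs(584,197),cs(640,378)]);n=np.cross(dS[0],dS[1])
s=n@(cS-c)/(n@d[0]);print("mouth",c+s*d[0])
for z in(115,125,135,145):print(z,onz(T,[ct(196,243)],z)[0].round(1))
print("red mark",tri(T,[ct(211,131)],S,[cs(590,41)]))
st=telemetry.state();R=Ro.from_euler("xyz",st["ee_rot"],degrees=True).as_matrix()
cw,dw=ray(W,[[320,200]]);print("wristcam in tool",R.T@(cw-st["ee_pos"]),"view",R.T@dw[0]);print("toolR",R.round(3).tolist())
# hough ellipse fit of dark interior
t=T["pixels"][135:225,310:390].astype(int);h=cv2.cvtColor(T["pixels"],cv2.COLOR_RGB2HSV)
m=((h[...,1]<45)&(h[...,2]>85)&(h[...,2]<170)).astype(np.uint8);k=np.zeros_like(m);k[160:205,328:370]=m[160:205,328:370]
k=cv2.morphologyEx(k,cv2.MORPH_OPEN,np.ones((3,3)));q=max(cv2.findContours(k,0,1)[0],key=cv2.contourArea);print(cv2.fitEllipse(cv2.convexHull(q)),cv2.boundingRect(q))
```

```text
cheeks z84 [[615.9, 47.7, 84.0], [500.1, 51.7, 84.0], [610.3, -78.3, 84.0], [496.0, -73.2, 84.0]]
yaw -1.950152992061742
yaw -2.522695837774203
top cam [ 301.81309493   63.0700641  1434.33221784] ray [[ 0.16795821 -0.05581731 -0.98421261]]
mouth [523.32343615 -10.54415102 136.31128166]
115 [527.  -11.8 115. ]
125 [525.3 -11.2 125. ]
135 [523.5 -10.6 135. ]
145 [521.8 -10.1 145. ]
red mark (array([555.85614323, -12.05287591, 257.04712483]), [np.float64(0.15634430077458972), np.float64(0.15634430077463882)])
wristcam in tool [  77.17331548   -0.8878968  -148.97003848] view [-0.25705757 -0.00855425  0.96635823]
toolR [[0.917, 0.398, -0.001], [0.398, -0.917, 0.001], [0.0, -0.001, -1.0]]
((348.9597473144531, 180.86373901367188), (23.73225212097168, 29.442304611206055), 91.79093933105469) (334, 169, 30, 24)
```

The jar mouth is at about (523,-11,136), yaw about -2.2°, cap arm about 1.95 rad, and green at (427,322). I'll turn the wrist first so the jaws lie along world x.

```bash
python3 -m inch '[{"yaw":-1},{"yaw":-1},{"yaw":-1},{"yaw":-1},{"yaw":-1},{"yaw":-1},{"yaw":-1},{"yaw":-1},{"yaw":-1},{"yaw":-1},{"yaw":-1},{"yaw":-1}]' 15; python3 -m inch '[{"yaw":-0.7},{"yaw":-0.6},{"x":4,"y":0.9},{"x":4,"y":0.9},{"x":4,"y":0.9},{"x":4,"y":0.9},{"x":4,"y":0.9},{"x":4,"y":0.9},{"x":4,"y":0.9},{"x":4,"y":0.9},{"x":4,"y":0.9},{"x":4,"y":0.9}]'
```

```text
invalid input
invalid input
```

```bash
python3 -m inch '[{"x":0,"y":0,"z":0,"yaw":-1,"gripper":1}]'; python3 -m inch --help
```

```text
time_s: 0.23
ee_pos: [229.0, -527.2, 235.5]
ee_rot: [-179.9, -0.0, 28.6]
force: [-1.0, 0.2, 0.2]
gripper_width: 91.1invalid input: not JSON, or not a number
```

```bash
python3 -m inch '[{"x":0,"y":0,"z":0,"yaw":-1,"gripper":1},{"x":0,"y":0,"z":0,"yaw":-1,"gripper":1},{"x":0,"y":0,"z":0,"yaw":-1,"gripper":1},{"x":0,"y":0,"z":0,"yaw":-1,"gripper":1},{"x":0,"y":0,"z":0,"yaw":-1,"gripper":1},{"x":0,"y":0,"z":0,"yaw":-1,"gripper":1},{"x":0,"y":0,"z":0,"yaw":-1,"gripper":1},{"x":0,"y":0,"z":0,"yaw":-1,"gripper":1},{"x":0,"y":0,"z":0,"yaw":-1,"gripper":1},{"x":0,"y":0,"z":0,"yaw":-1,"gripper":1},{"x":0,"y":0,"z":0,"yaw":-1,"gripper":1},{"x":0,"y":0,"z":0,"yaw":-1,"gripper":1}]' 15; python3 -m inch '[{"x":0,"y":0,"z":0,"yaw":-0.3,"gripper":1},{"x":4,"y":0.9,"z":0,"yaw":0,"gripper":1},{"x":4,"y":0.9,"z":0,"yaw":0,"gripper":1},{"x":4,"y":0.9,"z":0,"yaw":0,"gripper":1},{"x":4,"y":0.9,"z":0,"yaw":0,"gripper":1},{"x":4,"y":0.9,"z":0,"yaw":0,"gripper":1},{"x":4,"y":0.9,"z":0,"yaw":0,"gripper":1},{"x":4,"y":0.9,"z":0,"yaw":0,"gripper":1},{"x":4,"y":0.9,"z":0,"yaw":0,"gripper":1},{"x":4,"y":0.9,"z":0,"yaw":0,"gripper":1},{"x":4,"y":0.9,"z":0,"yaw":0,"gripper":1},{"x":4,"y":0.9,"z":0,"yaw":0,"gripper":1}]'
```

```text
time_s: 1.23
ee_pos: [229.0, -527.2, 235.6]
ee_rot: [-180.0, -0.0, 88.7]
force: [-0.2, -0.4, 0.9]
gripper_width: 91.2
time_s: 2.23
ee_pos: [327.9, -85.6, 236.0]
ee_rot: [180.0, 0.0, 89.9]
force: [0.5, 0.4, -0.0]
gripper_width: 91.1
```

```bash
python3 -m inch '[{"x":4,"y":1,"z":0,"yaw":0,"gripper":1},{"x":4,"y":1,"z":0,"yaw":0,"gripper":1},{"x":4,"y":1,"z":0,"yaw":0,"gripper":1},{"x":4,"y":1,"z":0,"yaw":0,"gripper":1},{"x":4,"y":1,"z":0,"yaw":0,"gripper":1},{"x":4,"y":1,"z":0,"yaw":0,"gripper":1},{"x":4,"y":1,"z":0,"yaw":0,"gripper":1},{"x":4,"y":1,"z":0,"yaw":0,"gripper":1},{"x":4,"y":0.9,"z":0,"yaw":0,"gripper":1},{"x":4,"y":0.9,"z":0,"yaw":0,"gripper":1},{"x":1.2,"y":0,"z":0,"yaw":0,"gripper":1},{"x":0,"y":0,"z":0,"yaw":0,"gripper":1}]'
cat > snap.py <<'E'
import sys,pickle,cv2
from workcell import cams
for a in sys.argv[1:]:
    n,k=a.split(":");f=cams.grab_frame(n);pickle.dump(f,open(k+".pkl","wb"));cv2.imwrite(f"pics/{k}.png",f["pixels"][:,:,::-1])
E
python3 snap.py wrist:w1
python3 - <<'E'
from h import *
from workcell import telemetry
f=pickle.load(open("w1.pkl","rb"));h=cv2.cvtColor(f["pixels"],cv2.COLOR_RGB2HSV)
m=cv2.inRange(h,(45,110,150),(75,255,255));c=max(cv2.findContours(m,0,1)[0],key=cv2.contourArea)
print(cv2.boundingRect(c),cv2.contourArea(c))
print(cv2.minAreaRect(onz(f,c.reshape(-1,2),62)[:,:2].astype(np.float32)))
E
```

```text
time_s: 3.23
ee_pos: [426.3, 327.3, 235.0]
ee_rot: [-179.9, -0.0, 90.2]
force: [0.1, -2.0, -0.2]
gripper_width: 91.1
(312, 172, 28, 48) 463.0
((428.7911071777344, 323.40673828125), (44.705162048339844, 24.710901260375977), 89.69546508789062)
```

View pics/w1.png

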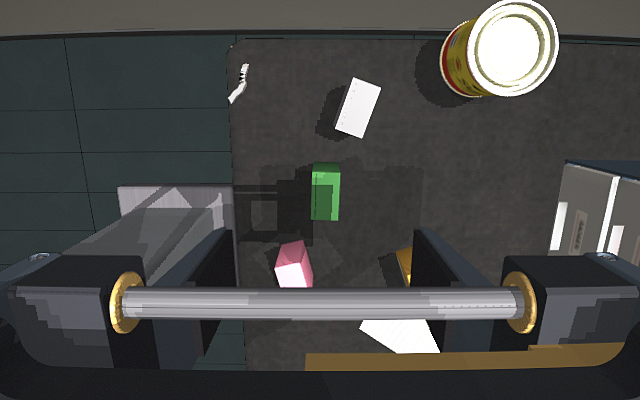

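```bash
python3 -m inch '[{"x":0.6,"y":0.2,"z":3.6,"yaw":0,"gripper":1},{"x":0,"y":0,"z":4,"yaw":0,"gripper":1},{"x":0,"y":0,"z":4,"yaw":0,"gripper":1},{"x":0,"y":0,"z":3,"yaw":0,"gripper":1},{"x":0,"y":0,"z":2,"yaw":0,"gripper":1},{"x":0,"y":0,"z":1,"yaw":0,"gripper":1},{"x":0,"y":0,"z":0,"yaw":0,"gripper":1},{"x":0,"y":0,"z":0,"yaw":0,"gripper":-1},{"x":0,"y":0,"z":0,"yaw":0,"gripper":-1},{"x":0,"y":0,"z":0,"yaw":0,"gripper":-1},{"x":0,"y":0,"z":0,"yaw":0,"gripper":-1},{"x":0,"y":0,"z":0,"yaw":0,"gripper":-1}]' 15;  python3 -m inch '[{"x":0,"y":0,"z":0,"yaw":0,"gripper":-1},{"x":0,"y":0,"z":0,"yaw":0,"gripper":-1},{"x":0,"y":0,"z":0,"yaw":0,"gripper":-1}]'
```

```text
time_s: 4.28
ee_pos: [428.8, 330.8, 60.9]
ee_rot: [179.9, -0.1, 90.0]
force: [-0.1, -0.1, -0.6]
gripper_width: 60.6
time_s: 4.53
ee_pos: [428.4, 330.6, 60.0]
ee_rot: [180.0, 0.0, 90.0]
force: [0.0, -0.3, -0.7]
gripper_width: 41.2
```

```bash
python3 -m inch '[{"x":0,"y":0,"z":0,"yaw":0,"gripper":-1},{"x":0,"y":0,"z":0,"yaw":0,"gripper":-1},{"x":0,"y":0,"z":0,"yaw":0,"gripper":-1},{"x":0,"y":0,"z":0,"yaw":0,"gripper":-1},{"x":0,"y":0,"z":-1,"yaw":0,"gripper":-1},{"x":0,"y":0,"z":-2,"yaw":0,"gripper":-1},{"x":0,"y":0,"z":-3,"yaw":0,"gripper":-1},{"x":0,"y":0,"z":-4,"yaw":0,"gripper":-1},{"x":0,"y":0,"z":-4,"yaw":0,"gripper":-1},{"x":0,"y":0,"z":-3,"yaw":0,"gripper":-1},{"x":0,"y":0,"z":-1.5,"yaw":0,"gripper":-1},{"x":0,"y":0,"z":0,"yaw":0,"gripper":-1}]'
```

```text
time_s: 5.53
ee_pos: [430.0, 331.7, 250.1]
ee_rot: [179.5, -0.3, 90.0]
force: [0.4, 0.1, -0.8]
gripper_width: 25.9
```

```bash
python3 -m inch '[{"x":-2.2,"y":-0.3,"z":0,"yaw":0,"gripper":-1},{"x":-4,"y":0,"z":0,"yaw":0,"gripper":-1},{"x":-4,"y":0,"z":0,"yaw":0,"gripper":-1},{"x":-4,"y":-0.3,"z":0,"yaw":0,"gripper":-1},{"x":-4,"y":0,"z":0,"yaw":0,"gripper":-1},{"x":-4,"y":0,"z":0,"yaw":0,"gripper":-1},{"x":-4,"y":-0.3,"z":0,"yaw":0,"gripper":-1},{"x":-4,"y":0,"z":0,"yaw":0,"gripper":-1},{"x":-3,"y":0,"z":0,"yaw":0,"gripper":-1},{"x":-1,"y":0,"z":0,"yaw":0,"gripper":-1},{"x":0,"y":0,"z":0,"yaw":-1,"gripper":-1},{"x":0,"y":0,"z":0,"yaw":-1,"gripper":-1}]'; python3 -m inch '[{"x":0,"y":0,"z":0,"yaw":-1,"gripper":-1},{"x":0,"y":0,"z":0,"yaw":-1,"gripper":-1},{"x":0,"y":0,"z":0,"yaw":-1,"gripper":-1},{"x":0,"y":0,"z":0,"yaw":-1,"gripper":-1},{"x":0,"y":0,"z":0,"yaw":-1,"gripper":-1},{"x":0,"y":0,"z":0,"yaw":-1,"gripper":-1},{"x":0,"y":0,"z":0,"yaw":-1,"gripper":-1},{"x":0,"y":0,"z":0,"yaw":-1,"gripper":-1},{"x":0,"y":0,"z":0,"yaw":-1,"gripper":-1},{"x":0,"y":0,"z":0,"yaw":-1,"gripper":-1},{"x":0,"y":0,"z":0,"yaw":-1,"gripper":-1},{"x":0,"y":0,"z":0,"yaw":-1,"gripper":-1}]';  python3 -m inch '[{"x":0,"y":0,"z":0,"yaw":-1,"gripper":-1},{"x":0,"y":0,"z":0,"yaw":-1,"gripper":-1},{"x":0,"y":0,"z":0,"yaw":-1,"gripper":-1},{"x":0,"y":0,"z":0,"yaw":-0.6,"gripper":-1},{"x":0,"y":0,"z":0,"yaw":0,"gripper":-1}]'; python3 snap.py wrist:w2
```

```text
time_s: 6.53
ee_pos: [418.6, -11.9, 244.1]
ee_rot: [-179.9, -0.1, 100.1]
force: [0.2, 0.5, -1.4]
gripper_width: 25.9
time_s: 7.53
ee_pos: [418.7, -10.7, 244.1]
ee_rot: [-180.0, -0.1, 160.3]
force: [-0.5, 0.3, 0.1]
gripper_width: 25.8
time_s: 7.95
ee_pos: [418.7, -10.8, 244.1]
ee_rot: [180.0, -0.1, 178.1]
force: [-0.2, -0.5, -0.6]
gripper_width: 26.0
```

View pics/w2.png

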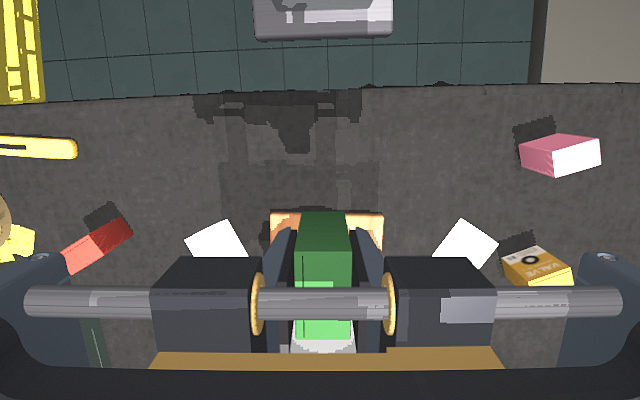

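The carton is upright in the grip. Now I'll go in front of the cap ring, with the gripper body below the ring tip, before moving in.

```bash
python3 -m inch '[{"x":-3,"y":0.1,"z":0,"yaw":0,"gripper":-1},{"x":-3,"y":0.1,"z":0,"yaw":0,"gripper":-1},{"x":-2.1,"y":0.05,"z":0,"yaw":0,"gripper":-1},{"x":0,"y":0,"z":1.5,"yaw":0,"gripper":-1},{"x":0,"y":0,"z":2,"yaw":0,"gripper":-1},{"x":0,"y":0,"z":1.5,"yaw":0,"gripper":-1},{"x":0,"y":0,"z":0,"yaw":0,"gripper":-1}]'; python3 -m inch '[{"x":-0.5,"y":0,"z":0.3,"yaw":0,"gripper":-1},{"x":-0.5,"y":0,"z":0.3,"yaw":0,"gripper":-1},{"x":0,"y":0,"z":0,"yaw":0,"gripper":-1}]'; python3 snap.py side:s3 top:t3
python3 - <<'E'
import cv2,numpy as np
a=cv2.imread("pics/t3.png")[130:230,300:400];b=cv2.imread("pics/s3.png")[165:275,245:345][:100]
cv2.imwrite("pics/c3.png",np.hstack([cv2.resize(a,None,fx=4,fy=4),cv2.resize(b,None,fx=4,fy=4)]))
E
```

```text
time_s: 8.58
ee_pos: [498.1, -11.3, 191.5]
ee_rot: [180.0, -0.4, 177.9]
force: [-0.7, 0.9, -1.2]
gripper_width: 26.0
time_s: 8.83
ee_pos: [511.9, -12.1, 189.4]
ee_rot: [-180.0, 0.1, 178.0]
force: [1.0, 0.2, 0.5]
gripper_width: 26.2
```

View pics/c3.png

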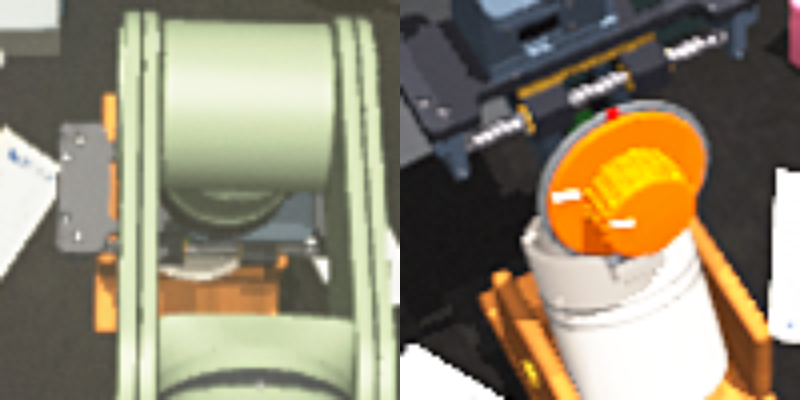

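No contact so far, and the red mark (298,193) hasn't moved. Continuing in and down.

```bash
python3 -m inch '[{"x":-0.4,"y":0,"z":0.6,"yaw":0,"gripper":-1},{"x":-0.3,"y":0.1,"z":0.8,"yaw":0,"gripper":-1},{"x":0,"y":0,"z":0,"yaw":0,"gripper":-1}]'; python3 -m inch '[{"x":0,"y":0,"z":0.6,"yaw":0,"gripper":-1},{"x":0,"y":0,"z":0.6,"yaw":0,"gripper":-1},{"x":0,"y":0,"z":0,"yaw":0,"gripper":-1}]';  python3 -m inch '[{"x":0,"y":0,"z":0.5,"yaw":0,"gripper":-1},{"x":0,"y":0,"z":0,"yaw":0,"gripper":-1}]'
```

```text
time_s: 9.18
ee_pos: [517.0, -11.3, 173.4]
ee_rot: [180.0, -0.1, 178.0]
force: [-0.9, -0.5, -0.8]
gripper_width: 25.9
time_s: 9.43
ee_pos: [516.4, -11.4, 161.5]
ee_rot: [-180.0, -0.2, 178.0]
force: [-1.0, -0.2, -0.4]
gripper_width: 26.1
time_s: 9.6
ee_pos: [516.9, -11.4, 157.1]
ee_rot: [-180.0, -0.1, 178.0]
force: [-1.1, -0.1, -0.9]
gripper_width: 25.6
```

```bash
python3 -m inch '[{"x":-0.4,"y":0,"z":0.3,"yaw":0,"gripper":-1},{"x":0,"y":0,"z":0,"yaw":0,"gripper":-1}]';  python3 -m inch '[{"x":0,"y":0,"z":0,"yaw":0,"gripper":-0.16},{"x":0,"y":0,"z":0,"yaw":0,"gripper":-0.16},{"x":0,"y":0,"z":0,"yaw":0,"gripper":-0.16},{"x":0,"y":0,"z":0,"yaw":0,"gripper":-0.16},{"x":0,"y":0,"z":0,"yaw":0,"gripper":-0.16}]'; python3 -m inch '[{"x":0.4,"y":0,"z":-1.5,"yaw":0,"gripper":-0.16},{"x":2.5,"y":0,"z":-2,"yaw":0,"gripper":-0.16},{"x":3.5,"y":0,"z":-2,"yaw":0,"gripper":-0.16},{"x":4,"y":0,"z":-1,"yaw":0,"gripper":-0.16},{"x":3,"y":0,"z":0,"yaw":0,"gripper":-0.16},{"x":0,"y":0,"z":0,"yaw":0,"gripper":-0.16}]'; python3 snap.py side:s4 top:t4
python3 - <<'E'
import cv2,numpy as np
a=cv2.imread("pics/t4.png")[130:230,300:400];b=cv2.imread("pics/s4.png")[165:275,245:345][:100]
cv2.imwrite("pics/c4.png",np.hstack([cv2.resize(a,None,fx=4,fy=4),cv2.resize(b,None,fx=4,fy=4)]))
E
```

```text
time_s: 9.77
ee_pos: [521.8, -11.6, 154.6]
ee_rot: [-180.0, 0.0, 178.0]
force: [-0.2, 1.2, -0.4]
gripper_width: 26.4
time_s: 10.18
ee_pos: [521.4, -11.6, 155.1]
ee_rot: [-180.0, 0.0, 178.0]
force: [-0.1, 0.2, -0.7]
gripper_width: 38.4
time_s: 10.68
ee_pos: [381.8, -6.6, 220.3]
ee_rot: [-180.0, -0.2, 178.0]
force: [-0.3, 0.1, -0.2]
gripper_width: 38.2
```

View pics/c4.png

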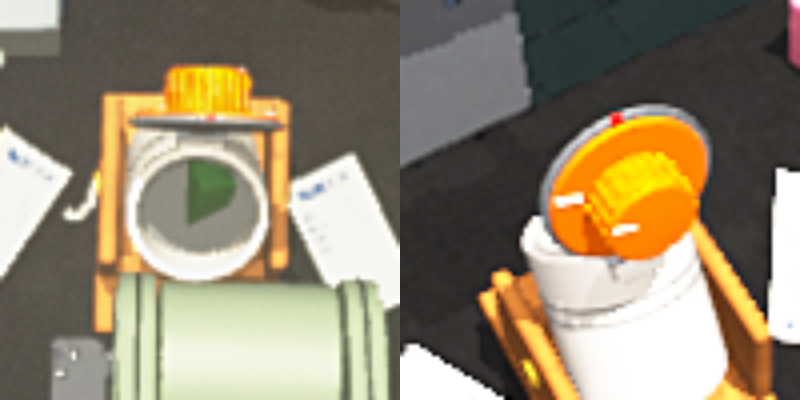

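The carton is inside the jar: green shows deep in the mouth at crop (212,190). The cap still stands, pushed back slightly. Before going behind the cap I'll check cabinet clearance and the cap's angle.

Run:
```python
from h import *
T=pickle.load(open("t4.pkl","rb"));S=pickle.load(open("s4.pkl","rb"))
print("cab",tri(T,[[315.5,108]],S,[[369,249]]),tri(T,[[315.5,108]],S,[[367,252]]))
ct=lambda x,y:[300+(x+.5)/4-.5,130+(y+.5)/4-.5]; cs=lambda x,y:[245+(x-400+.5)/4-.5,165+(y+.5)/4-.5]
print("red",tri(T,[ct(210,117)],S,[cs(616,118)]))
for u in ([316,143],[266,145]):print("drawer",[onz(T,[u],z)[0].round() for z in(50,100,150)])
```

```text
cab (array([705.62859341,  66.03021747, 188.29950464]), [np.float64(5.703612327566461), np.float64(5.7036123275664155)]) (array([706.77278033,  63.9266774 , 181.23662209]), [np.float64(8.116660748557187), np.float64(8.116660748557317)])
red (array([560.38496494, -12.60019515, 257.93176089]), [np.float64(0.4734113478780514), np.float64(0.4734113478780663)])
drawer [array([653.,  72.,  50.]), array([640.,  72., 100.]), array([627.,  72., 150.])]
drawer [array([650., 211.,  50.]), array([637., 205., 100.]), array([625., 200., 150.])]
```

```bash
python3 -m inch '[{"x":0,"y":0,"z":-3,"yaw":0,"gripper":-1},{"x":0,"y":0,"z":-3,"yaw":0,"gripper":-1},{"x":-1,"y":0,"z":-2.5,"yaw":0,"gripper":-1},{"x":-3,"y":0,"z":0,"yaw":0,"gripper":-1},{"x":-4,"y":0,"z":0,"yaw":0,"gripper":-1},{"x":-4,"y":0,"z":0,"yaw":0,"gripper":-1},{"x":-4,"y":0,"z":0,"yaw":0,"gripper":-1},{"x":-4,"y":0,"z":0,"yaw":0,"gripper":-1},{"x":-4,"y":0,"z":0,"yaw":0,"gripper":-1},{"x":-2,"y":0,"z":0,"yaw":0,"gripper":-1},{"x":0,"y":0,"z":0,"yaw":0,"gripper":-1}]' 20;  python3 -m inch '[{"x":0,"y":0,"z":2,"yaw":0,"gripper":-1},{"x":0,"y":0,"z":2.5,"yaw":0,"gripper":-1},{"x":0,"y":0,"z":2,"yaw":0,"gripper":-1},{"x":0,"y":0,"z":0,"yaw":0,"gripper":-1}]'
```

```text
time_s: 11.7
ee_pos: [652.5, -16.2, 301.6]
ee_rot: [-180.0, -0.0, 178.0]
force: [-1.3, -0.6, -0.1]
gripper_width: 0.2
time_s: 12.03
ee_pos: [645.3, -15.9, 234.6]
ee_rot: [180.0, -0.5, 178.0]
force: [-0.6, 1.1, 0.4]
gripper_width: 0.6
```

```bash
python3 -m inch '[{"x":1.5,"y":0,"z":-0.3,"yaw":0,"gripper":-1},{"x":1.4,"y":0,"z":-0.4,"yaw":0,"gripper":-1},{"x":0.9,"y":0,"z":-0.3,"yaw":0,"gripper":-1},{"x":0.9,"y":0,"z":-0.3,"yaw":0,"gripper":-1},{"x":0.8,"y":0,"z":-0.2,"yaw":0,"gripper":-1},{"x":0.8,"y":0,"z":0,"yaw":0,"gripper":-1},{"x":0.9,"y":0,"z":0.1,"yaw":0,"gripper":-1}]';  python3 -m inch '[{"x":0.8,"y":0,"z":0.3,"yaw":0,"gripper":-1},{"x":0.8,"y":0,"z":0.3,"yaw":0,"gripper":-1},{"x":0.7,"y":0,"z":0.4,"yaw":0,"gripper":-1},{"x":0.7,"y":0,"z":0.5,"yaw":0,"gripper":-1}]'; python3 snap.py side:s5
python3 - <<'E'
import cv2
b=cv2.imread("pics/s5.png")[140:290,230:380]
cv2.imwrite("pics/c5.png",cv2.resize(b,None,fx=3,fy=3))
E
```

```text
time_s: 12.62
ee_pos: [575.3, -13.4, 254.8]
ee_rot: [180.0, 0.1, 178.0]
force: [1.0, 1.9, 1.7]
gripper_width: 0.3
time_s: 12.95
ee_pos: [544.3, -12.4, 238.5]
ee_rot: [-180.0, -0.0, 178.0]
force: [-0.6, -0.2, 1.4]
gripper_width: 0.3
```

View pics/c5.png

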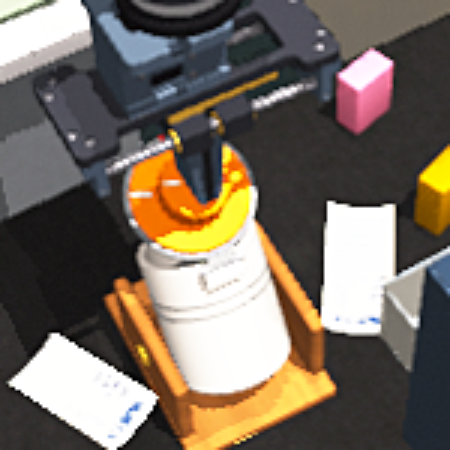

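The cap has swung more than halfway, with the fingers on the crown at crop (200,200). Carrying it down now.

```bash
python3 -m inch '[{"x":0.9,"y":0,"z":0.8,"yaw":0,"gripper":-1},{"x":1,"y":0,"z":0.9,"yaw":0,"gripper":-1},{"x":1.1,"y":0,"z":0.5,"yaw":0,"gripper":-1},{"x":1.1,"y":0,"z":0.5,"yaw":0,"gripper":-1},{"x":1.1,"y":0,"z":0.5,"yaw":0,"gripper":-1},{"x":0,"y":0,"z":0,"yaw":0,"gripper":-1}]';  python3 -m inch '[{"x":0.1,"y":0,"z":0.5,"yaw":0,"gripper":-1},{"x":0.1,"y":0,"z":0.5,"yaw":0,"gripper":-1},{"x":0.1,"y":0,"z":0.3,"yaw":0,"gripper":-1},{"x":0,"y":0,"z":0,"yaw":0,"gripper":-1}]'
```

```text
time_s: 13.5
ee_pos: [490.5, -10.5, 205.4]
ee_rot: [-180.0, -0.3, 178.0]
force: [-0.3, 0.2, -0.1]
gripper_width: 0.6
time_s: 13.83
ee_pos: [490.4, -10.5, 193.0]
ee_rot: [-180.0, -0.1, 178.0]
force: [0.0, 0.1, -0.2]
gripper_width: 0.6
```

```bash
python3 -m inch '[{"x":0,"y":0,"z":0.3,"yaw":0,"gripper":-1},{"x":0,"y":0,"z":0.2,"yaw":0,"gripper":-1},{"x":0,"y":0,"z":0,"yaw":0,"gripper":-1}]';  python3 -m inch '[{"x":0,"y":0,"z":0.2,"yaw":0,"gripper":-1},{"x":0,"y":0,"z":0.2,"yaw":0,"gripper":-1},{"x":0,"y":0,"z":0,"yaw":0,"gripper":-1}]'; python3 snap.py side:s6
python3 - <<'E'
import cv2
b=cv2.imread("pics/s6.png")[170:290,230:350]
cv2.imwrite("pics/c6.png",cv2.resize(b,None,fx=4,fy=4))
E
```

```text
time_s: 14.08
ee_pos: [490.2, -10.5, 188.4]
ee_rot: [-180.0, -0.0, 178.0]
force: [-0.0, 0.2, -0.1]
gripper_width: 0.5
time_s: 14.33
ee_pos: [490.1, -10.5, 184.5]
ee_rot: [-180.0, -0.0, 178.0]
force: [-0.9, -0.2, -0.2]
gripper_width: 0.9
```

View pics/c6.png

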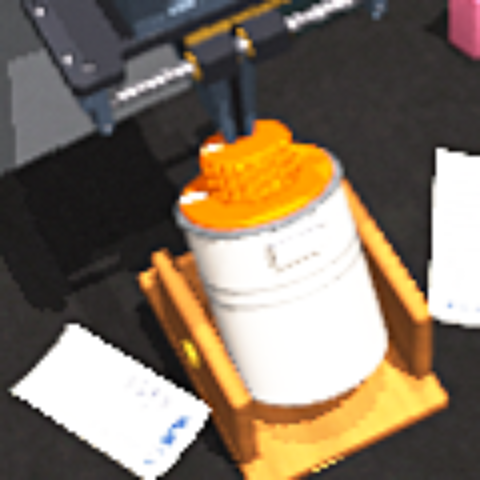

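The cap looks down on the rim, with no contact force yet. I'll press gently until I feel contact, which confirms the seating and gives the crown height.

```bash
for i in 1 2; do python3 -m inch '[{"x":0,"y":0,"z":0.2,"yaw":0,"gripper":-1},{"x":0,"y":0,"z":0,"yaw":0,"gripper":-1}]';done; python3 -m inch '[{"x":0,"y":0,"z":0.2,"yaw":0,"gripper":-1},{"x":0,"y":0,"z":0,"yaw":0,"gripper":-1}]'
```

```text
time_s: 14.55
ee_pos: [490.4, -10.5, 182.9]
ee_rot: [-180.0, 0.0, 178.0]
force: [-1.3, 0.3, 2.5]
gripper_width: 0.2
time_s: 14.72
ee_pos: [490.6, -10.5, 182.1]
ee_rot: [-180.0, 0.1, 178.0]
force: [-4.3, 0.2, 9.2]
gripper_width: 0.6
time_s: 14.88
ee_pos: [490.7, -10.5, 181.5]
ee_rot: [-180.0, 0.1, 178.0]
force: [-6.9, 0.2, 16.8]
gripper_width: 0.3
```

```bash
python3 -m inch '[{"x":0.5,"y":0,"z":-3,"yaw":0,"gripper":1},{"x":3,"y":0,"z":-3,"yaw":0,"gripper":1},{"x":4,"y":0,"z":0,"yaw":0,"gripper":1},{"x":4,"y":0,"z":0,"yaw":0,"gripper":1},{"x":2,"y":0,"z":0,"yaw":0,"gripper":1},{"x":0,"y":0,"z":0,"yaw":0,"gripper":1}]'; python3 snap.py side:s7 top:t7
python3 - <<'E'
from h import *
a=cv2.imread("pics/t7.png")[150:220,310:390];b=cv2.imread("pics/s7.png")[190:260,260:340]
cv2.imwrite("pics/c7.png",np.hstack([cv2.resize(a,None,fx=5,fy=5,interpolation=2),cv2.resize(b,None,fx=5,fy=5,interpolation=2)]))
E
```

```text
time_s: 15.38
ee_pos: [352.1, -5.6, 238.4]
ee_rot: [-180.0, -0.0, 178.0]
force: [0.5, 0.3, -0.4]
gripper_width: 37.4
```

View pics/c7.png

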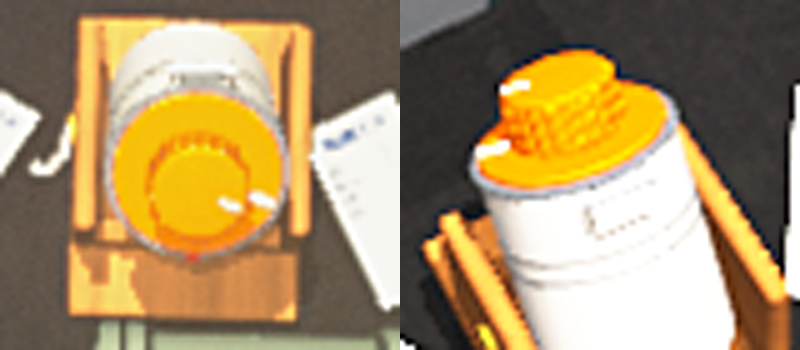

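Run:
```python
from h import *
T=pickle.load(open("t7.pkl","rb"));S=pickle.load(open("s7.pkl","rb"))
ct=lambda x,y:[310+(x+.5)/5-.5,150+(y+.5)/5-.5]; cs=lambda x,y:[260+(x-400+.5)/5-.5,190+(y+.5)/5-.5]
a=np.radians(30);y=np.radians(-2.2);Ry=cv2.Rodrigues(np.array([0,0,y]))[0];ax=Ry@np.array([-.5,0,.866])
X,e=tri(T,[ct(202,194)],S,[cs(558,79)]);print("crown top",X,e,"-> grip",X-14*ax,"mouth",X-36*ax)
X,e=tri(T,[ct(198,172)],S,[cs(575,133)]);print("ring",X,e)
X,e=tri(T,[ct(193,258)],S,[cs(570,197)]);
M=np.array([523.3,-10.6,136.3])
for n,p in(("top",M+36*ax),("ring",M+4*ax),("redtip",M+4*ax+Ry@np.array([-.866,0,-.5])*46)):
    t=proj(T,p)[0];s=proj(S,p)[0];print(n,((t-[310,150])*5).round(),((s-[260,190])*5+[400,0]).round())
```

```text
crown top [506.78354499  -9.80968972 160.28193524] [np.float64(2.202748266878584), np.float64(2.2027482668785843)] -> grip [513.7783854  -10.07840439 148.15793524] mouth [524.77027748 -10.50067029 129.10593524]
ring [521.55093144 -10.21747639 137.47050496] [np.float64(1.3352059508573515), np.float64(1.3352059508573604)]
top [197. 191.] [548.  66.]
ring [194. 169.] [569. 128.]
redtip [191. 252.] [533.  97.]
```

Crown position is measured: cap_grip is at about (513,-10,150). The rib needs roughly 77° clockwise to reach the red mark. I'll approach with -20° pre-turn and open jaws.

```bash
python3 -m inch '[{"x":-3,"y":0,"z":0,"yaw":0,"gripper":1},{"x":-4,"y":0,"z":0,"yaw":0,"gripper":1},{"x":-4,"y":0,"z":0,"yaw":0,"gripper":1},{"x":-3,"y":0,"z":0,"yaw":0,"gripper":1},{"x":-1.8,"y":0.1,"z":0,"yaw":0,"gripper":1},{"x":0,"y":0,"z":1,"yaw":-1,"gripper":1},{"x":0,"y":0,"z":1,"yaw":-1,"gripper":1},{"x":0,"y":0,"z":1,"yaw":-1,"gripper":1},{"x":0,"y":0,"z":1,"yaw":-1,"gripper":1},{"x":0,"y":0,"z":1,"yaw":0,"gripper":1},{"x":0,"y":0,"z":1,"yaw":0,"gripper":1},{"x":0,"y":0,"z":0,"yaw":0,"gripper":1}]' 25; python3 -m inch '[{"x":0,"y":0,"z":0.3,"yaw":0,"gripper":1},{"x":0,"y":0,"z":0.1,"yaw":0,"gripper":1}]'
```

```text
time_s: 16.48
ee_pos: [513.4, -10.3, 176.0]
ee_rot: [179.9, -0.2, -162.1]
force: [-0.6, 0.2, 0.1]
gripper_width: 91.4
time_s: 16.65
ee_pos: [514.3, -10.3, 174.3]
ee_rot: [-180.0, 0.0, -162.1]
force: [0.1, -0.2, 0.2]
gripper_width: 91.3
```

```bash
python3 -m inch '[{"x":0.4,"y":0.1,"z":0,"yaw":0,"gripper":-1},{"x":0,"y":0,"z":0.1,"yaw":0,"gripper":-1},{"x":0,"y":0,"z":0,"yaw":0,"gripper":-1},{"x":0,"y":0,"z":0,"yaw":0,"gripper":-1},{"x":0,"y":0,"z":0,"yaw":0,"gripper":-1},{"x":0,"y":0,"z":0,"yaw":0,"gripper":-1},{"x":0,"y":0,"z":0,"yaw":0,"gripper":-1},{"x":0,"y":0,"z":0,"yaw":0,"gripper":-1},{"x":0,"y":0,"z":0,"yaw":0,"gripper":-1}]' 20; python3 -m inch '[{"x":0,"y":0,"z":0,"yaw":0.6,"gripper":-1},{"x":0,"y":0,"z":0,"yaw":0.7,"gripper":-1}]'; python3 -c "
from workcell import telemetry as t;s=t.state();print(s['torque'],s['force'])"
```

```text
time_s: 17.4
ee_pos: [509.9, -10.4, 173.5]
ee_rot: [180.0, 0.0, -162.0]
force: [-0.6, 1.3, 0.9]
gripper_width: 49.8
time_s: 17.57
ee_pos: [509.3, -10.1, 173.7]
ee_rot: [179.9, -0.1, -168.6]
force: [-3.2, 1.8, 6.1]
gripper_width: 49.6
[0.97162531 0.4654057  0.40595501] [-3.16074118  1.79855965  6.11975153]
```

Gripped at 49.8 mm. The load is small and it's turning.

```bash
python3 -m inch '[{"x":0,"y":0,"z":0,"yaw":0.7,"gripper":-1},{"x":0,"y":0,"z":0,"yaw":0.7,"gripper":-1},{"x":0,"y":0,"z":0,"yaw":0.7,"gripper":-1}]'; python3 -m inch '[{"x":0,"y":0,"z":0,"yaw":0.8,"gripper":-1},{"x":0,"y":0,"z":0,"yaw":0.8,"gripper":-1},{"x":0,"y":0,"z":0,"yaw":0.8,"gripper":-1},{"x":0,"y":0,"z":0,"yaw":0.8,"gripper":-1},{"x":0,"y":0,"z":0,"yaw":0.8,"gripper":-1},{"x":0,"y":0,"z":0,"yaw":0,"gripper":-1}]'; python3 snap.py side:s8
python3 - <<'E'
import cv2
b=cv2.imread("pics/s8.png")[180:260,260:340]
cv2.imwrite("pics/c8.png",cv2.resize(b,None,fx=5,fy=5,interpolation=2))
from workcell import telemetry as t;s=t.state();print(s['torque'],s['force'])
E
```

```text
time_s: 17.82
ee_pos: [509.6, -10.0, 173.6]
ee_rot: [179.9, -0.0, -179.1]
force: [-0.1, 0.4, 1.2]
gripper_width: 49.1
time_s: 18.32
ee_pos: [509.7, -10.1, 173.8]
ee_rot: [179.9, -0.0, 160.9]
force: [-2.0, 1.4, 2.8]
gripper_width: 49.5
[0.97048211 0.00281305 0.25813724] [-1.39887038  1.15336475  4.17975821]
```

View pics/c8.png

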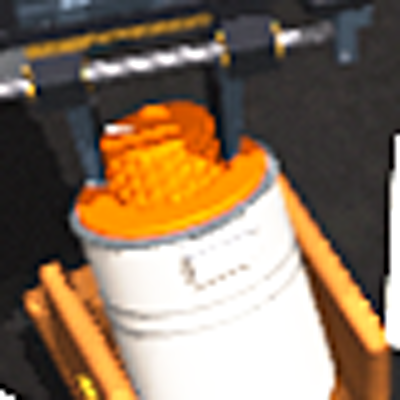

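```bash
python3 -m inch '[{"x":0,"y":0,"z":0,"yaw":0,"gripper":0.4},{"x":0,"y":0,"z":0,"yaw":0,"gripper":0.4},{"x":0,"y":0,"z":0,"yaw":0,"gripper":0.4},{"x":0,"y":0,"z":0,"yaw":-1,"gripper":0.4},{"x":0,"y":0,"z":0,"yaw":-1,"gripper":0.4},{"x":0,"y":0,"z":0,"yaw":-1,"gripper":0.4},{"x":0,"y":0,"z":0,"yaw":-1,"gripper":0.4},{"x":0,"y":0,"z":0,"yaw":-1,"gripper":0.4},{"x":0,"y":0,"z":0,"yaw":-1,"gripper":0.4},{"x":0,"y":0,"z":0,"yaw":-1,"gripper":0.4},{"x":0,"y":0,"z":0,"yaw":-1,"gripper":0.4},{"x":0,"y":0,"z":0,"yaw":0,"gripper":-1}]'; python3 -m inch '[{"x":0,"y":0,"z":0,"yaw":0,"gripper":-1},{"x":0,"y":0,"z":0,"yaw":0,"gripper":-1},{"x":0,"y":0,"z":0,"yaw":0,"gripper":-1},{"x":0,"y":0,"z":0,"yaw":0.8,"gripper":-1},{"x":0,"y":0,"z":0,"yaw":0.8,"gripper":-1},{"x":0,"y":0,"z":0,"yaw":0.8,"gripper":-1},{"x":0,"y":0,"z":0,"yaw":0.8,"gripper":-1},{"x":0,"y":0,"z":0,"yaw":0.8,"gripper":-1}]';  python3 -m inch '[{"x":0,"y":0,"z":0,"yaw":0.8,"gripper":-1},{"x":0,"y":0,"z":0,"yaw":0.8,"gripper":-1},{"x":0,"y":0,"z":0,"yaw":0.8,"gripper":-1},{"x":0,"y":0,"z":0,"yaw":0.8,"gripper":-1},{"x":0,"y":0,"z":0,"yaw":0.8,"gripper":-1}]'; python3 -c "
from workcell import telemetry as t;s=t.state();print(s['torque'],s['force'])"
```

```text
time_s: 19.37
ee_pos: [509.8, -10.8, 173.1]
ee_rot: [-180.0, -0.0, -158.9]
force: [0.2, -0.1, -0.5]
gripper_width: 59.5
time_s: 20.03
ee_pos: [509.2, -10.0, 173.6]
ee_rot: [179.9, -0.1, -179.2]
force: [-2.3, 2.5, 0.9]
gripper_width: 49.5
time_s: 20.45
ee_pos: [509.5, -9.9, 173.7]
ee_rot: [179.9, -0.0, 160.8]
force: [-0.7, 1.3, 1.0]
gripper_width: 49.5
[ 0.83935391 -0.3364961   0.51379372] [-0.68244547  1.31416434  1.03362218]
```

```bash
python3 -m inch '[{"x":0,"y":0,"z":0,"yaw":0,"gripper":0.4},{"x":0,"y":0,"z":0,"yaw":0,"gripper":0.4},{"x":0,"y":0,"z":0,"yaw":0,"gripper":0.4},{"x":0,"y":0,"z":0,"yaw":-1,"gripper":0.4},{"x":0,"y":0,"z":0,"yaw":-1,"gripper":0.4},{"x":0,"y":0,"z":0,"yaw":-1,"gripper":0.4},{"x":0,"y":0,"z":0,"yaw":-1,"gripper":0.4},{"x":0,"y":0,"z":0,"yaw":-1,"gripper":0.4},{"x":0,"y":0,"z":0,"yaw":-1,"gripper":0.4},{"x":0,"y":0,"z":0,"yaw":-1,"gripper":0.4},{"x":0,"y":0,"z":0,"yaw":-1,"gripper":0.4},{"x":0,"y":0,"z":0,"yaw":0,"gripper":-1}]'; python3 -m inch '[{"x":0,"y":0,"z":0,"yaw":0,"gripper":-1},{"x":0,"y":0,"z":0,"yaw":0,"gripper":-1},{"x":0,"y":0,"z":0,"yaw":0,"gripper":-1},{"x":0,"y":0,"z":0,"yaw":0.8,"gripper":-1},{"x":0,"y":0,"z":0,"yaw":0.8,"gripper":-1},{"x":0,"y":0,"z":0,"yaw":0.8,"gripper":-1},{"x":0,"y":0,"z":0,"yaw":0.8,"gripper":-1},{"x":0,"y":0,"z":0,"yaw":0.8,"gripper":-1}]';python3 -c "
from workcell import telemetry as t;s=t.state();print(s['torque'],s['force'])";  python3 -m inch '[{"x":0,"y":0,"z":0,"yaw":0.8,"gripper":-1},{"x":0,"y":0,"z":0,"yaw":0.8,"gripper":-1},{"x":0,"y":0,"z":0,"yaw":0.8,"gripper":-1},{"x":0,"y":0,"z":0,"yaw":0.8,"gripper":-1},{"x":0,"y":0,"z":0,"yaw":0.8,"gripper":-1}]'; python3 -c "
from workcell import telemetry as t;s=t.state();print(s['torque'],s['force'])"
```

```text
time_s: 21.45
ee_pos: [509.9, -10.7, 173.3]
ee_rot: [-180.0, 0.0, -158.9]
force: [-0.1, -0.1, -0.3]
gripper_width: 59.3
time_s: 22.12
ee_pos: [509.3, -9.9, 173.6]
ee_rot: [179.9, -0.1, -179.2]
force: [-2.0, 1.9, 1.8]
gripper_width: 48.8
[1.03115605 0.12068908 0.37311655] [-2.00760777  1.94313877  1.77643156]
time_s: 22.53
ee_pos: [510.1, -10.2, 173.7]
ee_rot: [180.0, 0.0, 160.9]
force: [2.1, 0.6, 0.4]
gripper_width: 49.6
[ 0.47199719 -0.43717156  0.86271823] [2.07754346 0.59170631 0.42770054]
```

```bash
python3 -m inch '[{"x":0,"y":0,"z":0,"yaw":0,"gripper":0.4},{"x":0,"y":0,"z":0,"yaw":0,"gripper":0.4},{"x":0,"y":0,"z":0,"yaw":0,"gripper":0.4},{"x":0,"y":0,"z":0,"yaw":-1,"gripper":0.4},{"x":0,"y":0,"z":0,"yaw":-1,"gripper":0.4},{"x":0,"y":0,"z":0,"yaw":-1,"gripper":0.4},{"x":0,"y":0,"z":0,"yaw":-1,"gripper":0.4},{"x":0,"y":0,"z":0,"yaw":-1,"gripper":0.4},{"x":0,"y":0,"z":0,"yaw":-1,"gripper":0.4},{"x":0,"y":0,"z":0,"yaw":0,"gripper":-1},{"x":0,"y":0,"z":0,"yaw":0,"gripper":-1},{"x":0,"y":0,"z":0,"yaw":0,"gripper":-1}]'; python3 -m inch '[{"x":0,"y":0,"z":0,"yaw":0,"gripper":-1},{"x":0,"y":0,"z":0,"yaw":0.6,"gripper":-1},{"x":0,"y":0,"z":0,"yaw":0.6,"gripper":-1},{"x":0,"y":0,"z":0,"yaw":0.6,"gripper":-1},{"x":0,"y":0,"z":0,"yaw":0.6,"gripper":-1}]';python3 -c "
from workcell import telemetry as t;s=t.state();print(s['torque'],s['force'])";  python3 -m inch '[{"x":0,"y":0,"z":0,"yaw":0.6,"gripper":-1},{"x":0,"y":0,"z":0,"yaw":0.6,"gripper":-1},{"x":0,"y":0,"z":0,"yaw":0.6,"gripper":-1},{"x":0,"y":0,"z":0,"yaw":0.6,"gripper":-1}]'; python3 -c "
from workcell import telemetry as t;s=t.state();print(s['torque'],s['force'])"
```

```text
time_s: 23.53
ee_pos: [509.6, -10.4, 173.3]
ee_rot: [180.0, -0.0, -169.1]
force: [0.6, 0.5, -0.1]
gripper_width: 49.3
time_s: 23.95
ee_pos: [508.7, -10.1, 173.4]
ee_rot: [180.0, -0.1, 178.9]
force: [-1.5, 1.6, 1.1]
gripper_width: 49.3
[ 0.45658769 -0.04492892  0.63957498] [-1.54365797  1.5845737   1.10762899]
time_s: 24.28
ee_pos: [509.4, -10.0, 173.5]
ee_rot: [180.0, -0.1, 166.9]
force: [-1.8, 3.2, 2.4]
gripper_width: 49.0
[0.51065178 0.11617667 0.66011002] [-1.84618082  3.23037334  2.42099205]
```

Twist torque is now steady at about 0.65 N·m, well above the 0.12 N·m friction, so the pads are likely slipping against the stop. I'll release, back off and check.

```bash
python3 -m inch '[{"x":0,"y":0,"z":0,"yaw":0,"gripper":0.4},{"x":0,"y":0,"z":0,"yaw":0,"gripper":0.4},{"x":0,"y":0,"z":0,"yaw":0,"gripper":0.4},{"x":0,"y":0,"z":-2,"yaw":0,"gripper":0.4},{"x":0,"y":0,"z":-3,"yaw":0,"gripper":0.4},{"x":3,"y":0,"z":-2,"yaw":0,"gripper":0.4},{"x":4,"y":0,"z":0,"yaw":0,"gripper":0.4},{"x":4,"y":0,"z":0,"yaw":0,"gripper":0.4},{"x":4,"y":0,"z":0,"yaw":0,"gripper":0.4},{"x":0,"y":0,"z":0,"yaw":0,"gripper":0.4},{"x":0,"y":0,"z":0,"yaw":0,"gripper":0.4}]'; python3 snap.py side:s9 top:t9
python3 - <<'E'
from h import *
a=cv2.imread("pics/t9.png")[150:220,310:390];b=cv2.imread("pics/s9.png")[190:260,260:340]
cv2.imwrite("pics/c9.png",np.hstack([cv2.resize(a,None,fx=5,fy=5,interpolation=2),cv2.resize(b,None,fx=5,fy=5,interpolation=2)]))
T=pickle.load(open("t9.pkl","rb"));h=cv2.cvtColor(T["pixels"],cv2.COLOR_RGB2HSV)
def blobs(m,o):
    n,_,s,c=cv2.connectedComponentsWithStats(m[150:220,310:390]);return [((c[i]*5).round().tolist(),int(s[i,4])) for i in range(1,n)]
print("red",blobs(((cv2.inRange(h,(0,170,120),(5,255,255))|cv2.inRange(h,(172,150,120),(180,255,255)))),0))
print("white",[x for x in blobs(cv2.inRange(h,(0,0,190),(180,110,255)),0) if 120<x[0][0]<280 and x[0][1]>90])
E
```

```text
time_s: 25.2
ee_pos: [362.2, 23.3, 243.8]
ee_rot: [180.0, 0.1, 167.0]
force: [0.6, 0.7, -0.3]
gripper_width: 63.7
red [([190.0, 255.0], 1)]
white [([275.0, 135.0], 1), ([273.0, 205.0], 3), ([193.0, 230.0], 15), ([145.0, 238.0], 5), ([130.0, 310.0], 3), ([177.0, 334.0], 248)]
```

View pics/c9.png

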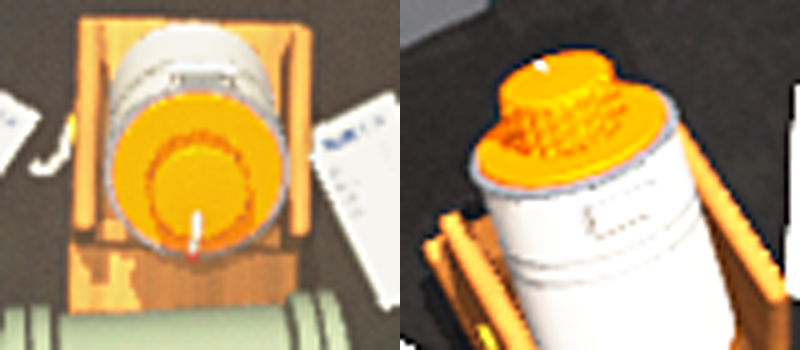

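The white rib runs from (197,212) to (194,250) and points at the red mark (193,257), so the cap is tight and flush. I'll check that the red and yellow cartons haven't moved, then hand in.

Run:
```python
import cv2,numpy as np
from workcell import env
for v in("top","side"):
    a=cv2.imread(f"pics/{v}0.png").astype(int);b=cv2.imread(f"pics/{v[0]}9.png").astype(int)
    for n,(x0,y0,x1,y1) in ({"yellow":(245,172,280,200),"red":(425,190,455,215)} if v=="top" else {"yellow":(362,182,392,222),"red":(175,255,212,295)}).items():
        print(v,n,"mean abs diff",np.abs(a-b)[y0:y1,x0:x1].mean().round(2))
print(env.job_done())
```

```text
top yellow mean abs diff 2.82
top red mean abs diff 2.64
side yellow mean abs diff 1.17
side red mean abs diff 1.37
the job is handed in; nothing more can be done
None
```

The green carton is in the jar and the orange cap is swung down and screwed tight. I handed the job in at about 25 s on the robot's clock, with the arm clear of everything.

- **Carton:** I lowered it through the mouth and released it inside. The top camera then showed it deep in the jar, and the cap closed over it without resistance.
- **Cap down:** I pushed it over from behind and pressed on the crown. Contact was stiff, reaching about 17 N upward on the tool.
- **Cap tight:** It took four gripped clockwise strokes. In the last stroke the twisting torque held steady at about 0.65 N·m, well above the cap's own friction. The final picture shows the white rib lined up with the red mark.
- **Red and yellow cartons:** Before-and-after crops from both cameras differ only by about image noise, so they have not moved.

One measurement disagreed: my first estimate put the jar mouth at z = 136 mm. Later views and the crown contact put it nearer 131 mm, and I used that for gripping the cap. The first two move calls were refused because every row must name all its fields; nothing moved. No other check failed.

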